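# Raise the weighing-shield window to the marker

## Robot

A 7-joint arm with a two-finger parallel gripper is mounted at the origin on the work surface. World frame = base frame: x ahead of the robot, y to its left, z up, the work surface at z = 0. Lengths are in m, angles in rad, forces in N, time in s.
With the tool pointing down it reaches from about 0.4 to 0.875 m from the base axis. Payload 6.5 kg.
Tool frame: the origin (TCP) lies at the very end of the fingers, on their centre line; the grasp point (between the pads) lies 19 mm behind it; z points along the fingers, y is the direction in which the jaws open and shut (so a half turn about z gives the same grasp; the last joint's range is limited). The gripper opens to 85 mm and grips with 20 to 120 N. Pads are 22 mm wide; open, the fingers measure 114 mm over their backs; the gripper's body (76 mm by 85 mm) begins 54 mm behind the grasp point. The pads swing forward as they close: fully open they stand 13 mm farther back than shut.
Start: joints at [-1.216, 0.536, -0.004, 1.538, 0.003, 1.067, -0.071], TCP at [0.266, 0.593, 0.231] pointing down, gripper open.
Joint ranges: [-2.7, 2.7], [-0.37, 2.16], [-1.27, 1.26], [0.24, 2.4], [-1.31, 4.45], [0.19, 1.91], [-2.76, 2.76]. Speed limits (rad/s): [2.39, 2.39, 3.14, 3.14, 3.14, 3.14, 3.14].

## Interface

Orientations are given as a 3x3 rotation matrix whose columns are the frame's x, y, z axes.
In Python, from station import status, optics, order gives the robot as it stands.
- The arm moves only by the tool move_arm, never from a script. Its argument "deltas" is a list of rows, each a list of 7 numbers: the shift along the tool's x, y, z in units of 30 mm (1.0 is 30 mm), then the turn, a rotation vector about the tool's x, y, z in units of 5 degrees (1.0 is 5 degrees), then the finger opening in mm, from 0 to 85.4. A call has 1 to 10 rows; each row is the pose to reach, as a shift and turn from the pose commanded when the call began, along the tool's axes at that moment; what a row does not reach only later rows make up. A row lasts 1/12 s, in which the tool goes at most 41.7 mm and 7.16 degrees, less where a joint would pass 70% of its speed; a pose out of reach is approached as far as the arm can. A call with a gripper value outside its range is refused whole. The fingers move at their own pace and stop on an object; "grip_force" is the grip in N (left out, the last holds). Time passes only in rows, so rows that repeat a pose let the fingers close. It gives the time, the measured TCP pose, the force and the opening at its end, in the units of the state.
- status.sense(): the state, without advancing time (a new reading comes with each control period).
- optics.read_camera(name): name is "scene" or "top" or "wrist"; returns a dict with "img" (480x640x3 uint8, blue, green, red), "depth" (480x640 float32, m along the optical axis (not along the pixel's ray), 0 where there is no reading), "fx", "fy", "cx", "cy" (pixels), "dist" ([k1, k2, p1, p2, k3] as OpenCV has them; the pictures are not rectified), "cam_to_world" (4x4, takes a point from camera to world coordinates). Camera axes: x right, y down, z forward; pixel columns grow to the right and rows downward; lengths in m; the calibration is good to about 2 mm. A picture is of the moment at which its call begins.
- order.sign_off(): hands the job in, once; it reports no verdict.
Trained networks look in the newest picture that a camera, given by its name, has taken for a name from the list of things; names that differ only in an ending like _2 or _b are one class to them, and where a whole thing is asked for, a point or a joint stands for the part that bears it (a point fixed in the world has none). Each returns a list of dicts, best first, with "confidence" (0 to 1); they miss things now and then, are a little off and sometimes report something else, mostly with a low value. They report only what shows in the picture. A call takes as long as a camera call. They do not tell look-alikes from the thing itself.
- optics.regions_of(thing, camera): "mask" (480x640 bool, what is visible of it) and "position" ([column, row] in pixels, amid what is visible of it).
The state is a dict: "t": time; "joint_positions": joint angles; "joint_vel": joint speeds; "joint_efforts": joint torques, N m; "position": TCP position; "tcp_rot": TCP orientation; "contact_force": force on the tool from outside, world axes, zero at the start; "torque": the same for the moment, N m; "finger_gap": opening from 0.0 (shut) to 1.0 (fully open).
Only numpy, scipy, OpenCV 4.12 (cv2) and the standard library are available. Lean on these libraries where they do the work, as an engineer would, in place of code of your own. Each camera call takes 0.05 s, during which the arm holds its last target.

## Task

Open the sliding window of the weighing shield to its working height: push it up with your fingertips from beneath the lip along its bottom edge until the lip is level with the black marker clip on the upright, then take your hand away and leave the window standing there. Do not grip the lip, and leave the beaker, the jar and the bottle where they stand.

Things in the scene. Friction and masses are not known exactly. Their poses are not given: they have to be found in the camera images.
- shield: Fixed weighing shield: white base 360 mm wide (y), 260 deep (x), 15 thick; aluminium uprights 24 wide, 30 deep, 435 high at the front corners; cross bar behind the window; clear sides, open back and top, a balance inside. Origin: bench height, mid-width, on the front edge of base and uprights. x axis level, from the front into the shield; y to the left upright seen from the robot; z up.
- sash (a joint): Height of the sliding window along its vertical travel, m; grows upward; 0 lowest (lip centre 60 mm above the bench), 0.23 top stop. Clear panel 302 mm wide, 160 high, between the uprights. Counterweighted: it stays at any height where it is left and takes 1 to 5 N to move up or down. Push just under the lip's front edge: deeper in, the hand meets it before the fingertips do.
- lip_edge (a point): Middle of the front edge of the window's lip, at half its thickness. The lip is a level aluminium ledge along the window's bottom, 302 mm long (y), 12 thick (6 below this point, 6 above), standing out 52 mm in front of the clear panel and 40 mm in front of the uprights; open space below it. Axes as the shield's.
- mark_line (a point): The marker: black clip 12 mm high, 55 wide on the front face of the left upright (seen from the robot), 14 mm proud. This point is its inner end beside the lip's left end, at half its height: the height to which the middle of the lip's thickness must come. Stays put during a run; its height differs between runs.
- beaker: Open glass beaker, 70 mm wide, 90 mm high, standing on the bench in front of one end of the lip, about 170 mm to one side of the middle. Loose. Origin: centre of its underside.
- jar: White closed jar, 68 mm wide, 85 mm high, standing on the bench in front of the other end of the lip. Loose. Origin: centre of its underside.
- reagent: Glass reagent bottle with cap, 72 mm wide, 160 mm high, standing on the bench in front of the shield's right side, farther out than the others. Loose. Origin: centre of its underside.
Mind the look-alikes: they are no part of the job. Leave any blue look-alike of the beaker alone.

How it is judged:
On the way, in this order (a step that is already met when the one before it is completed fails the run):
1. the fingers push the window up from beneath its lip (contact force between the fingers and lip_lower_half above 0.5 N and velocity of joint sash above 0.002 m/s and z of lip_edge in the frame of mark_line below -0.012 m), for 0.1 s.
2. the lip is level with the marker (z of lip_edge in the frame of mark_line between -0.008 and 0.008 m), for 0.2 s.
At the end, for the whole second after the job is handed in: The window stands still with the middle of its lip within 8 mm above or below the middle of the marker clip, and the beaker, jar and bottle stand upright within 30 mm of where they were (all of step 2 and velocity of joint sash between -0.005 and 0.005 m/s and distance of each of beaker, jar, reagent from where it was at the start of the episode below 0.03 m and angle between each of beaker, jar, reagent's own z axis and vertical below 0.2 rad); the robot touches nothing.
It fails at once if the lip is pinched between the fingers from above and below (contact force between the fingers and lip_lower_half above 1.5 N and contact force between the fingers and lip_upper_half above 1.5 N).
It fails at once if the beaker, jar or bottle is moved more than 30 mm, lifted or tipped (distance of any of beaker, jar, reagent from where it was at the start of the episode above 0.03 m or angle between any of beaker, jar, reagent's own z axis and vertical above 0.4 rad).
It also fails if it takes over 42 s, if anything falls off the work surface, if the arm or the gripper's body presses on something with over 40 N, if the wrist force passes 120 N, or if a joint passes its speed limit or range.

## Working session

There is one attempt and no reset: what is moved stays moved. The work goes in short steps, Python scripts to look and compute and a tool call to move; the robot and the scene stay as the last step left them, time stands still between calls to the robot, and variables do not carry over. Pictures are saved under pics/ and viewed, and the job is handed in when it is done.

Besides the shell and the picture viewer there is one more tool, called after "Emit:" by a JSON object that holds its "op" and its "data". move_arm: Moves the arm, as the interface text tells. Its arguments: {"type":"object","properties":{"deltas":{"type":"array","items":{"type":"array","items":{"type":"number"}}},"grip_force":{"type":"number"}},"required":["deltas"]}

```bash
mkdir -p pics; ls
cat > h.py <<'E'
import numpy as np, cv2
from station import status, optics, order
def world(c,u,v,d):
    K=np.array([[c['fx'],0,c['cx']],[0,c['fy'],c['cy']],[0,0,1]])
    p=cv2.undistortPoints(np.array([[[u,v]]],float),K,np.array(c['dist'],float))[0,0]
    return (np.array(c['cam_to_world'])@np.array([p[0]*d,p[1]*d,d,1]))[:3]
def cloud(c,mask):
    v,u=np.nonzero(mask&(c['depth']>0)); d=c['depth'][v,u]
    K=np.array([[c['fx'],0,c['cx']],[0,c['fy'],c['cy']],[0,0,1]])
    p=cv2.undistortPoints(np.stack([u,v],1).astype(float)[:,None],K,np.array(c['dist'],float))[:,0]
    P=np.stack([p[:,0]*d,p[:,1]*d,d,np.ones(len(d))])
    return (np.array(c['cam_to_world'])@P)[:3].T
E
python3 - <<'E'
from h import *
s=status.sense();print(s['t'],s['position'],s['tcp_rot'],s['finger_gap'])
for n in ('scene','top'):
    c=optics.read_camera(n);cv2.imwrite(f'pics/{n}0.png',c['img']);print(n,np.round(c['cam_to_world'],3).tolist())
    for t in ('shield','sash','lip_edge','mark_line','beaker','jar','reagent'):
        for r in optics.regions_of(t,n):
            P=cloud(c,r['mask']); 
            print(t,round(r['confidence'],2),np.round(r['position']),r['mask'].sum(),np.round(np.median(P,0),3) if len(P) else '',np.round(np.percentile(P,[3,97],axis=0),3).tolist() if len(P) else '')
print(status.sense()['t'])
E
```

```text
pics
0.0 [0.26527604 0.59273953 0.230401  ] [[-9.12791336e-01  4.08425797e-01 -5.87528575e-04]
 [ 4.08426202e-01  9.12789931e-01 -1.60622135e-03]
 [-1.19732068e-04 -1.70610700e-03 -9.99998537e-01]] 1.000244503114036
scene [[-0.989, -0.131, 0.075, 0.528], [-0.151, 0.83, -0.536, 0.479], [0.008, -0.542, -0.841, 0.854], [0.0, 0.0, 0.0, 1.0]]
shield 0.85 [217. 211.] 47796 [0.73  0.031 0.145] [[0.64, -0.197, 0.013], [0.931, 0.155, 0.434]]
sash 0.87 [278. 197.] 6614 [ 0.67  -0.05   0.096] [[0.622, -0.185, 0.09], [0.705, 0.093, 0.264]]
sash 0.31 [270. 284.] 700 [0.641 0.135 0.201] [[0.628, 0.103, 0.179], [0.677, 0.156, 0.203]]
lip_edge 0.63 [279. 199.] 6471 [ 0.67  -0.049  0.096] [[0.623, -0.182, 0.09], [0.705, 0.088, 0.264]]
mark_line 0.94 [269. 285.] 686 [0.641 0.135 0.201] [[0.628, 0.104, 0.191], [0.676, 0.156, 0.203]]
beaker 0.85 [403. 361.] 2403 [0.448 0.14  0.051] [[0.42, 0.123, 0.001], [0.481, 0.187, 0.09]]
beaker 0.81 [371. 265.] 2249 [ 0.507 -0.018  0.054] [[0.477, -0.036, 0.0], [0.537, 0.029, 0.09]]
beaker 0.66 [317. 378.] 2388 [0.565 0.189 0.046] [[0.534, 0.172, 0.001], [0.594, 0.
[... 904 characters left out ...]
53, 0.205]]
beaker 0.95 [214. 312.] 1148 [0.45  0.163 0.032] [[0.423, 0.122, 0.002], [0.482, 0.184, 0.091]]
beaker 0.77 [190. 252.] 1207 [0.568 0.214 0.04 ] [[0.539, 0.169, 0.002], [0.596, 0.233, 0.092]]
beaker 0.67 [297. 284.] 1109 [ 0.507 -0.003  0.016] [[0.479, -0.034, 0.001], [0.538, 0.027, 0.092]]
beaker 0.59 [243. 260.] 1115 [0.557 0.105 0.022] [[0.526, 0.068, 0.002], [0.585, 0.128, 0.092]]
jar 0.63 [423. 229.] 1141 [ 0.611 -0.229  0.084] [[0.584, -0.261, 0.028], [0.641, -0.204, 0.088]]
reagent 0.69 [488. 223.] 1751 [ 0.617 -0.343  0.11 ] [[0.588, -0.375, 0.015], [0.651, -0.325, 0.162]]
reagent 0.27 [242. 259.] 1130 [0.558 0.105 0.022] [[0.526, 0.068, 0.002], [0.586, 0.128, 0.092]]
0.8
```

View pics/scene0.png

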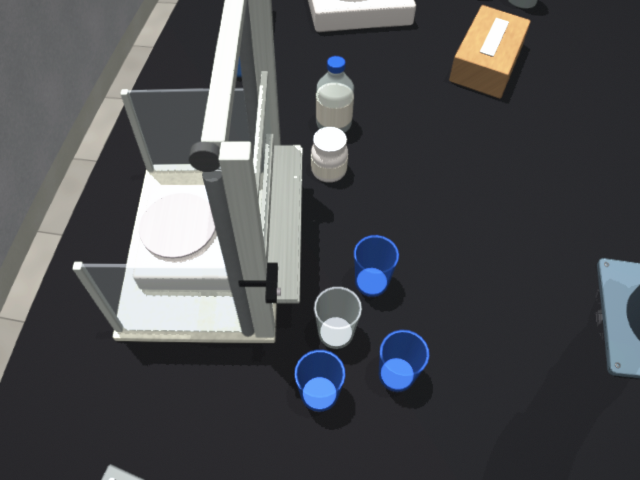

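View pics/top0.png

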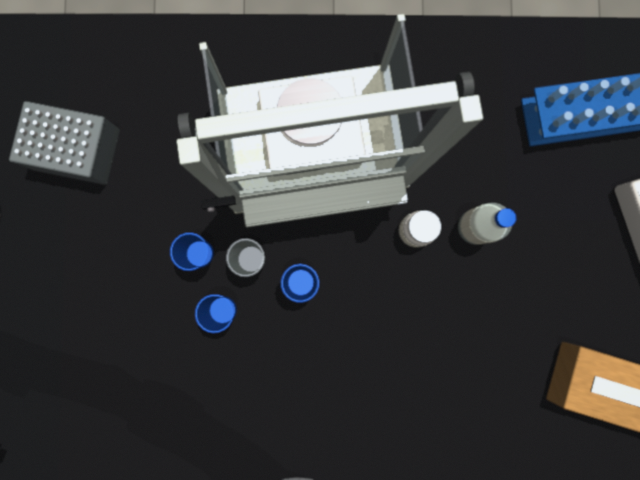

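The scene shows the clear beaker at (338,318), three blue look-alikes at (376,265), (403,360) and (320,380), the jar at (330,155) and the bottle at (336,95). The black clip is at (270,284) on the near upright, and the lip ledge runs from (285,150) to (285,300). Next I'll measure the lip and clip precisely and look at a close crop.

Run:
```python
from h import *
c=optics.read_camera('scene')
crop=cv2.resize(c['img'][130:350,200:420],(800,800*220//220))[:600*2]; cv2.imwrite('pics/crop1.png',cv2.resize(c['img'][130:345,190:430],(790,590),interpolation=cv2.INTER_CUBIC))
for n in('scene','top'):
    c=optics.read_camera(n)
    A=cloud(c,np.ones((480,640),bool))
    # lip top
    m=(A[:,2]>.08)&(A[:,2]<.11)&(A[:,0]>.6)&(A[:,0]<.72)&(A[:,1]>-.2)&(A[:,1]<.13)
    L=A[m];print(n,len(L),'lip z pct',np.round(np.percentile(L[:,2],[2,10,50,90,98]),4))
    r=optics.regions_of('mark_line',n)[0]; M=cloud(c,r['mask']); 
    M=M[(M[:,0]<.66)];print('mark z',np.round(np.percentile(M[:,2],[1,5,25,50,75,95,99]),4), 'y',np.round(np.percentile(M[:,1],[2,98]),3))
    for y in np.arange(-.18,.1,.03):
        S=L[abs(L[:,1]-y)<.006]
        if len(S):print(round(y,3),np.round([S[:,0].min(),np.percentile(S[:,0],3),S[:,0].max(),np.median(S[:,2])],4))
    # extremes
    print('ends',np.round(L[L[:,1].argmin()],3),np.round(L[L[:,1].argmax()],3))
```

```text
scene 4764 lip z pct [0.0872 0.0919 0.0954 0.0976 0.1041]
mark z [0.1904 0.1928 0.1997 0.2009 0.2019 0.2031 0.2035] y [0.102 0.156]
-0.18 [0.6547 0.6561 0.7048 0.0948]
-0.15 [0.6497 0.651  0.6998 0.0946]
-0.12 [0.6439 0.6454 0.6949 0.0947]
-0.09 [0.6403 0.6421 0.6903 0.0952]
-0.06 [0.6354 0.637  0.6859 0.0959]
-0.03 [0.63   0.632  0.6812 0.0955]
0.0 [0.6252 0.6268 0.6761 0.096 ]
0.03 [0.6216 0.623  0.6715 0.0959]
0.06 [0.6164 0.6175 0.6499 0.0957]
0.09 [0.6111 0.612  0.6408 0.0953]
ends [ 0.703 -0.2    0.097] [0.707 0.13  0.108]
top 4660 lip z pct [0.0894 0.0944 0.0972 0.0996 0.1052]
mark z [0.1934 0.1976 0.2014 0.2024 0.2033 0.205  0.2092] y [0.102 0.153]
-0.18 [0.6549 0.6568 0.7069 0.0972]
-0.15 [0.6508 0.6528 0.7023 0.0971]
-0.12 [0.6461 0.6474 0.6971 0.0973]
-0.09 [0.6416 0.6434 0.6927 0.0971]
-0.06 [0.6365 0.6378 0.6884 0.0969]
-0.03 [0.6317 0.6337 0.6831 0.0972]
0.0 [0.6273 0.6285 0.6785 0.0971]
0.03 [0.6224 0.6244 0.6742 0.0971]
0.06 [0.6185 0.6192 0.6689 0.0969]
0.09 [0.6133 0.6151 0.6641 0.0975]
ends [ 0.667 -0.2    0.097] [0.649 0.127 0.085]
```

View pics/crop1.png

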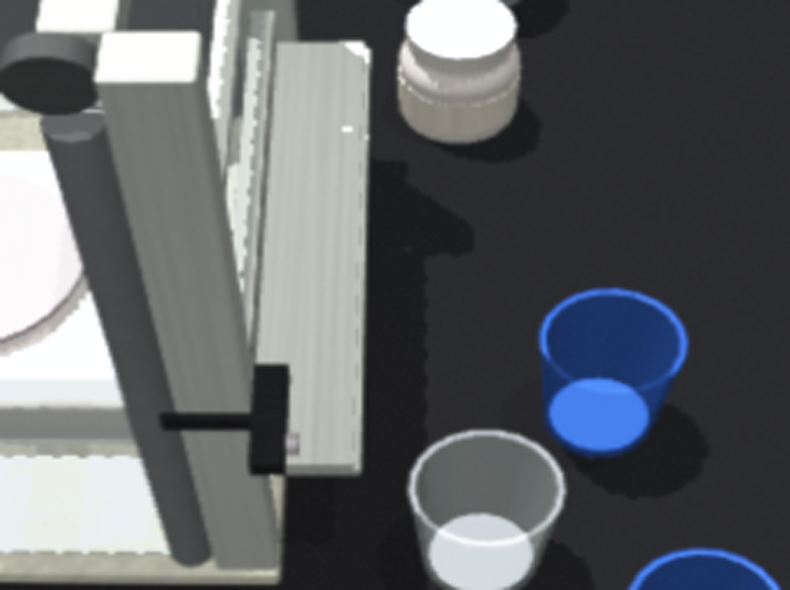

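The close crop confirms the lip ledge, the black clip at its near end and a free stretch of lip between the jar and the blue beaker. I'll push there, at y≈-0.11, and the lip has to rise about 106 mm. The three blue cups look like the beaker; the clear cup is the real one, and I won't touch any of them. Next I'll plan the moves.

```bash
cat >> h.py <<'E'
from scipy.spatial.transform import Rotation as Rn
psi=np.radians(8.8)
def Rt(a):
    a=np.radians(a); y=np.array([-np.sin(psi),np.cos(psi),0]); z=np.array([np.cos(psi)*np.cos(a),np.sin(psi)*np.cos(a),-np.sin(a)])
    return np.stack([np.cross(y,z),y,z],1)
def rel(p,R,s=None):
    s=s or status.sense(); T=np.array(s['tcp_rot']); 
    return np.round(np.r_[T.T@(np.array(p)-s['position'])/.03, Rn.from_matrix(T.T@R).as_rotvec()/np.radians(5)],2).tolist()
E
python3 - <<'E'
from h import *
print(rel([.5,.22,.27],Rt(90)),rel([.55,-.125,.25],Rt(90)))
E
```

```text
[-12.22, -8.17, -1.29, 0.0, 0.0, -6.58] [-18.44, -17.98, -0.62, 0.0, 0.0, -6.58]
```

Emit:
{"op": "move_arm", "data": {"deltas": [[-0.8,-0.5,-0.1,0,0,-0.4,0],[-2,-1.3,-0.2,0,0,-1,0],[-3.2,-2.1,-0.3,0,0,-1.7,0],[-4.4,-2.9,-0.5,0,0,-2.4,0],[-5.6,-3.7,-0.6,0,0,-3,0],[-6.8,-4.5,-0.7,0,0,-3.6,0],[-8,-5.3,-0.8,0,0,-4.2,0],[-9.2,-6.1,-0.9,0,0,-4.8,0],[-10.4,-6.9,-1,0,0,-5.4,0],[-11.6,-7.7,-1.2,0,0,-6.2,0]], "grip_force": 20}}

```text
t: 1.88
position: [0.481, 0.2516, 0.2655]
tcp_rot: [[-0.992, -0.123, -0.0], [-0.123, 0.992, -0.0], [0.0, -0.0, -1.0]]
contact_force: [1.1, 1.4, 0.1]
finger_gap: -0.0
```

Run:
```python
from h import *
s=status.sense();print(s['t'],np.round(s['position'],3),np.round(s['joint_positions'],3),s['finger_gap'])
print(rel([.55,-.125,.25],Rt(90)))
```

```text
1.8833 [0.481 0.252 0.265] [-0.571  0.316  0.008  1.788 -0.003  1.037  1.131] -0.00016004592877136392
[-0.74, -12.74, 0.52, -0.0, -0.0, -0.35]
```

Emit:
{"op": "move_arm", "data": {"deltas": [[0,-0.8,0,0,0,0,0],[-0.1,-2,0,0,0,-0.1,0],[-0.2,-3.3,0.1,0,0,-0.1,0],[-0.3,-4.6,0.2,0,0,-0.1,0],[-0.3,-5.9,0.2,0,0,-0.2,0],[-0.4,-7.2,0.3,0,0,-0.2,0],[-0.5,-8.5,0.3,0,0,-0.2,0],[-0.6,-9.8,0.4,0,0,-0.3,0],[-0.7,-11.1,0.5,0,0,-0.3,0],[-0.7,-12.3,0.5,0,0,-0.3,0]]}}

```text
t: 2.72
position: [0.5457, -0.1125, 0.2502]
tcp_rot: [[-0.989, -0.146, 0.0], [-0.146, 0.989, -0.0], [-0.0, -0.0, -1.0]]
contact_force: [0.8, 0.4, -0.3]
finger_gap: -0.001
```

Run:
```python
from h import *
s=status.sense();print(s['t'],np.round(s['position'],3),np.round(s['joint_positions'],3),s['finger_gap'])
print(rel([.55,-.125,.25],Rt(90)));print(rel([.55,-.125,.2],Rt(30)))
```

```text
2.7167 [ 0.546 -0.112  0.25 ] [-0.021  0.358  0.182  1.778 -0.075  1.012  1.906] -0.0006521191563133236
[-0.08, -0.43, 0.01, -0.0, 0.0, -0.09]
[-0.08, -0.43, 1.67, -0.05, -12.0, -0.08]
```

Emit:
{"op": "move_arm", "data": {"deltas": [[0,-0.1,0,0,-1,0,0],[0,-0.1,0.1,0,-2.2,0,0],[0,-0.2,0.3,0,-3.4,0,0],[0,-0.2,0.5,0,-4.6,0,0],[0,-0.3,0.7,0,-5.8,0,0],[0,-0.3,0.9,0,-7,0,0],[0,-0.4,1.1,0,-8.2,0,0],[0,-0.4,1.3,0,-9.4,0,0],[0,-0.4,1.5,0,-10.6,0,0],[0,-0.4,1.7,0,-12,0,0]]}}

```text
t: 3.55
position: [0.5476, -0.1276, 0.2258]
tcp_rot: [[-0.8, -0.173, 0.574], [-0.12, 0.984, 0.13], [-0.587, 0.035, -0.808]]
contact_force: [0.4, 0.4, -1.0]
finger_gap: -0.004
```

Run:
```python
from h import *
s=status.sense();print(s['t'],np.round(s['position'],3),np.round(s['joint_positions'],3),s['finger_gap'],np.round(s['tcp_rot'],2).tolist())
for n in('scene','wrist','top'):
    c=optics.read_camera(n);cv2.imwrite(f'pics/{n}2.png',c['img'])
```

```text
3.55 [ 0.548 -0.128  0.226] [ 0.936  0.283 -0.676  2.205 -0.7    0.216  2.713] -0.003624591738678038 [[-0.8, -0.17, 0.57], [-0.12, 0.98, 0.13], [-0.59, 0.04, -0.81]]
```

View pics/scene2.png

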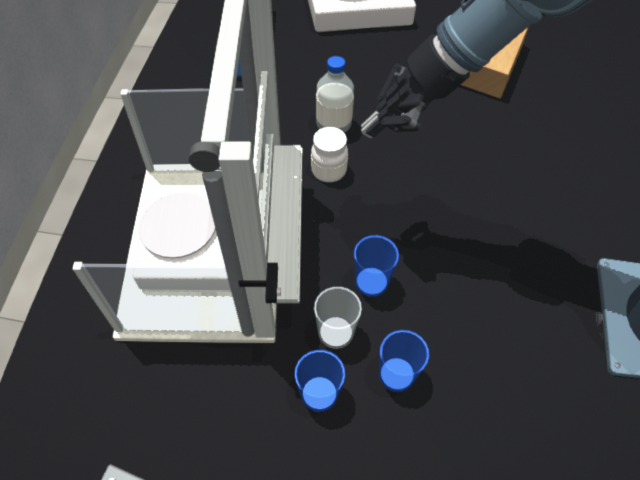

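View pics/wrist2.png

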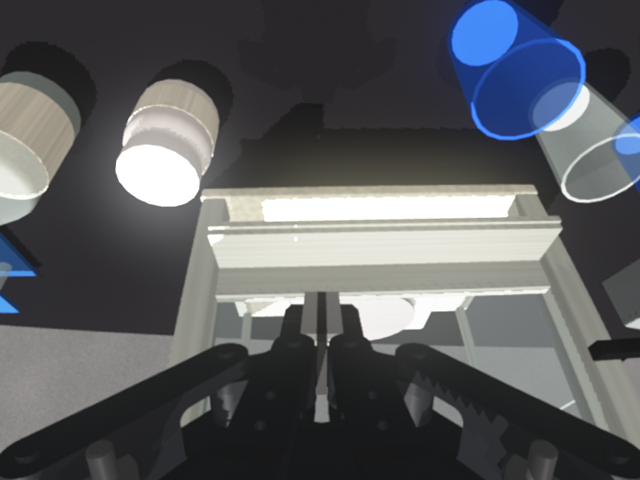

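The wrist view shows the lip at about (385,240) ahead, the jar at (165,150) and the blue and clear beakers at upper right. The tilt stalled because joint 6 is at its lower limit (0.22). A forward-pointing hand needs the wrist flipped, with q5≈π. I'll fit a kinematic model to plan that.

```bash
cat > fk.py <<'E'
import numpy as np, itertools, json
from scipy.spatial.transform import Rotation as Rn
from scipy.optimize import least_squares
def fkR(q,sg,c):
    return Rn.from_euler('ZYZYZYZ'[:3],[sg[0]*q[0]+c[0],q[1]*sg[1],sg[2]*q[2]])
def chain(q,sg,P):
    # P: c0,c7,h, offsets
    c0,c7,h,l1,l2,L,o2y,o4x,o4y,w4x,o6x,o6y,w6x=P
    R=Rn.from_euler('z',sg[0]*q[0]+c0); p=np.array([0,0,h])
    R=R*Rn.from_euler('y',sg[1]*q[1]); p=p+R.apply([0,o2y,0]); 
    R=R*Rn.from_euler('z',sg[2]*q[2]); p=p+R.apply([o4x,o4y,l1])
    R=R*Rn.from_euler('y',sg[3]*q[3])
    R=R*Rn.from_euler('z',sg[4]*q[4]); p=p+R.apply([0,0,l2])+ (R*Rn.from_euler('z',-sg[4]*q[4])).apply([w4x,0,0])+R.apply([o6x,o6y,0])
    R=R*Rn.from_euler('y',sg[5]*q[5]); p=p+R.apply([w6x,0,L])
    R=R*Rn.from_euler('z',sg[6]*q[6]+c7)
    return p,R
E
python3 - <<'E'
from fk import *
from station import status
s=status.sense()
D=[([-1.216,.536,-.004,1.538,.003,1.067,-.071],[.26527604,.59273953,.230401],[[-9.12791336e-01,4.08425797e-01,-5.87528575e-04],[4.08426202e-01,9.12789931e-01,-1.60622135e-03],[-1.19732068e-04,-1.70610700e-03,-9.99998537e-01]]),
([-.571,.316,.008,1.788,-.003,1.037,1.131],[.481,.2516,.2655],[[-0.992,-0.123,0],[-0.123,0.992,0],[0,0,-1]]),
([-.021,.358,.182,1.778,-.075,1.012,1.906],[.5457,-.1125,.2502],[[-0.989,-0.146,0],[-0.146,0.989,0],[0,0,-1]]),
(list(s['joint_positions']),list(s['position']),np.array(s['tcp_rot']).tolist())]
json.dump(D,open('data.json','w'))
print(np.round(s['joint_positions'],4),s['joint_vel'])
best=[]
for sg in itertools.product([1,-1],repeat=7):
    if sg[1]<0: continue
    def f(x):
        r=[]
        for q,p,R in D:
            _,Rr=chain(q,sg,[x[0],x[1]]+[0]*11); r+=list((Rr.inv()*Rn.from_matrix(R)).as_rotvec())
        return r
    for c in(0,1.57,3.14,-1.57):
      for c0 in (0,3.14):
        o=least_squares(f,[c0,c]); best.append((o.cost,sg,o.x))
best.sort(key=lambda b:b[0])
for b in best[:6]:print(b)
E
```

```text
[ 0.9349  0.2832 -0.6696  2.2042 -0.6993  0.217   2.7096] [-0.1344489  -0.01730846  0.07371761 -0.00503351 -0.00019897  0.01357825
 -0.00914264]
(np.float64(3.5879309381707913e-06), (-1, 1, -1, 1, -1, 1, -1), array([2.94325558e-04, 1.57049675e+00]))
(np.float64(3.5879309381709005e-06), (-1, 1, -1, 1, -1, 1, -1), array([2.94325472e-04, 1.57049675e+00]))
(np.float64(3.5879309381714447e-06), (-1, 1, -1, 1, -1, 1, -1), array([2.94325360e-04, 1.57049675e+00]))
(np.float64(3.587930938171464e-06), (-1, 1, -1, 1, -1, 1, -1), array([2.94325560e-04, 1.57049675e+00]))
(np.float64(3.5879309381720745e-06), (-1, 1, -1, 1, -1, 1, -1), array([6.28347963, 1.57049675]))
(np.float64(3.5879309381728525e-06), (-1, 1, -1, 1, -1, 1, -1), array([2.94323294e-04, 1.57049675e+00]))
```

Run:
```python
from fk import *
D=json.load(open('data.json'))
sg=(-1,1,-1,1,-1,1,-1)
x0=np.array([.34,.5,.45,.32,0,0,0,0,0,0,0])
def f(x):
    r=[]
    for q,p,R in D:
        pp,_=chain(q,sg,[0,np.pi/2]+list(x)); r+=list((pp-np.array(p))/.001)
    return r+list((x-x0)[4:]/.05)+list((x-x0)[:4]/.3)
o=least_squares(f,x0);print(np.round(o.x,4));print(np.round(np.array(o.fun[:12]).reshape(-1,3),2))
json.dump(o.x.tolist(),open('P.json','w'))
```

```text
[ 0.3549  0.5037  0.4459  0.3374 -0.0255  0.0047 -0.0199  0.0083 -0.0053
  0.0008  0.0028]
[[ 0.2  -0.08  0.03]
 [-0.01  0.17  0.1 ]
 [-0.07  0.08 -0.13]
 [-0.   -0.    0.01]]
```

```bash
cat >> fk.py <<'E'
sg=(-1,1,-1,1,-1,1,-1)
P=[0,np.pi/2]+json.load(open('P.json')) if __import__('os').path.exists('P.json') else None
lo=np.array([-2.7,-.37,-1.27,.24,-1.31,.19,-2.76])+.03; hi=np.array([2.7,2.16,1.26,2.4,4.45,1.91,2.76])-.03
psi=np.radians(8.8)
def Rf(a,flip=True):
    a=np.radians(a); y=np.array([-np.sin(psi),np.cos(psi),0])*(-1 if flip else 1); z=np.array([np.cos(psi)*np.cos(a),np.sin(psi)*np.cos(a),-np.sin(a)])
    return Rn.from_matrix(np.stack([np.cross(y,z),y,z],1))
def fk(q): return chain(q,sg,P)
def ik(p,R,q0,w=.02,qr=None):
    qr=q0 if qr is None else qr
    def f(q):
        pp,RR=fk(q); return np.r_[(pp-p)/.001,(RR.inv()*R).as_rotvec()/.002,(q-qr)*w]
    return least_squares(f,np.clip(q0,lo,hi),bounds=(lo,hi))
E
python3 - <<'E'
from fk import *
qr=np.array([.1,.6,0,2.2,3.14,.9,1.57])
for a in (15,25,30,35,45):
  for p in([.655,-.11,.064],[.655,-.11,.18],[.56,-.125,.064],[.54,-.128,.25],[.5,-.134,.35]):
    o=ik(np.array(p),Rf(a),qr); q=o.x; pp,R=fk(q)
    # elbow pos
    print(a,p,np.round(q,2),np.round((pp-p)*1000,1), round(o.cost,2))
E
```

```text
15 [0.655, -0.11, 0.064] [0.3  1.08 0.02 2.22 3.59 1.46 1.63] [0. 0. 0.] 0.0
15 [0.655, -0.11, 0.18] [0.31 0.78 0.01 2.32 3.62 1.27 1.54] [0. 0. 0.] 0.0
15 [0.56, -0.125, 0.064] [0.42 1.14 0.05 2.37 3.72 1.64 1.74] [0. 0. 0.] 0.0
15 [0.54, -0.128, 0.25] [ 1.59  1.06 -1.24  2.37  3.53  0.51  2.39] [ 32.  -27.1  -2.5] 1128.05
15 [0.5, -0.134, 0.35] [ 1.77  0.45 -1.24  2.37  4.24  0.58  1.26] [ 32.5 -34.2  15.5] 1694.03
25 [0.655, -0.11, 0.064] [0.28 0.94 0.02 2.24 3.58 1.17 1.57] [0. 0. 0.] 0.0
25 [0.655, -0.11, 0.18] [0.29 0.63 0.   2.3  3.65 0.95 1.46] [ 0.  0. -0.] 0.0
25 [0.56, -0.125, 0.064] [ 1.06  1.1  -0.64  2.37  3.61  0.95  2.24] [ 0. -0. -0.] 0.0
25 [0.54, -0.128, 0.25] [ 1.54  0.76 -1.24  2.37  3.4   0.39  2.2 ] [ 23.1 -17.    3.6] 546.69
25 [0.5, -0.134, 0.35] [ 1.79  0.18 -1.24  2.37  4.42  0.57  0.87] [ 18.5 -15.3  11.1] 470.2
30 [0.655, -0.11, 0.064] [0.27 0.87 0.01 2.23 3.59 1.01 1.54] [0. 0. 0.] 0.0
30 [0.655, -0.11, 0.18] [ 0.3   0.57 -0.02  2.28  3.68  0.78  1.41] [ 0.  0. -0.] 0.0
30 [0.56, -0.125, 0.064] [ 1.06  1.03 -0.69  2.37  3.49  0.83  2.27] [ 0. -0. -0.] 0.
[... 374 characters left out ...]
, 0.064] [ 0.86  0.87 -0.52  2.37  3.5   0.79  2.03] [ 0. -0. -0.] 0.0
35 [0.54, -0.128, 0.25] [ 1.5   0.54 -1.24  2.37  3.32  0.24  2.07] [ 4.1 -2.5  1.2] 16.56
35 [0.5, -0.134, 0.35] [ 1.68  0.1  -1.24  2.37  4.42  0.42  0.76] [ 21.1   2.9 -16.2] 486.3
45 [0.655, -0.11, 0.064] [ 0.31  0.71 -0.1   2.15  3.62  0.51  1.47] [-0.  0. -0.] 0.0
45 [0.655, -0.11, 0.18] [ 0.53  0.47 -0.36  2.14  3.79  0.22  1.31] [-0.  0. -0.] 0.0
45 [0.56, -0.125, 0.064] [ 0.34  0.68 -0.01  2.35  3.68  0.68  1.49] [ 0.  0. -0.] 0.0
45 [0.54, -0.128, 0.25] [ 1.    0.23 -0.7   2.32  4.42  0.22  0.74] [ 0.   1.3 -2.7] 10.09
45 [0.5, -0.134, 0.35] [ 1.56  0.12 -1.24  2.37  4.42  0.24  0.7 ] [ 17.2  15.4 -50.6] 2716.26
```

Run:
```python
from fk import *
from station import status,optics
s=status.sense(); q0=np.array(s['joint_positions']); T=Rn.from_matrix(s['tcp_rot'])
c=optics.read_camera('wrist'); C=np.array(c['cam_to_world'])
print('cam in tool',np.round(T.inv().apply(C[:3,3]-s['position']),3), 'z',np.round(T.inv().apply(C[:3,2]),2))
for fl,q7 in((True,1.57),(False,-1.57)):
  qr=np.array([.3,.6,0,2.2,3.4,.7,q7])
  for a in(35,40,45):
   for p in([.60,-.118,.15],[.58,-.121,.2],[.58,-.121,.1],[.60,-.118,.064]):
    o=ik(np.array(p),Rf(a,fl),qr); print(fl,a,p,np.round(o.x,2),round(o.cost,2))
qr=np.array([.3,.6,0,2.2,3.4,.7,1.57])
for fl,g in((True,[.3,.6,0,2.2,3.4,.5,1.57]),(False,[.3,.6,0,2.2,3.4,.5,-1.57])):
  qg=ik(np.array([.58,-.121,.16]),Rf(40,fl),np.array(g)).x
  print(np.round(qg,2))
  for t in np.linspace(0,1,9):
    q=q0+(qg-q0)*t; q[5]+=.1*np.sin(np.pi*t); p,R=fk(q); print(np.round(p,3),np.round(R.as_matrix()[:,2],2),np.round(R.as_matrix()[:,1],2))
```

```text
cam in tool [ 0.068 -0.002 -0.143] z [-0.27  0.    0.96]
True 35 [0.6, -0.118, 0.15] [ 0.4   0.56 -0.08  2.35  3.69  0.74  1.47] 0.0
True 35 [0.58, -0.121, 0.2] [ 0.69  0.43 -0.39  2.37  3.72  0.56  1.5 ] 0.0
True 35 [0.58, -0.121, 0.1] [ 0.53  0.7  -0.2   2.37  3.61  0.83  1.67] 0.0
True 35 [0.6, -0.118, 0.064] [ 0.37  0.8  -0.06  2.32  3.61  0.92  1.6 ] 0.0
True 40 [0.6, -0.118, 0.15] [ 0.41  0.51 -0.12  2.32  3.73  0.57  1.4 ] 0.0
True 40 [0.58, -0.121, 0.2] [ 0.45  0.36 -0.14  2.34  3.89  0.48  1.23] 0.0
True 40 [0.58, -0.121, 0.1] [ 0.39  0.63 -0.07  2.35  3.67  0.72  1.52] 0.0
True 40 [0.6, -0.118, 0.064] [ 0.36  0.74 -0.06  2.3   3.62  0.76  1.56] 0.0
True 45 [0.6, -0.118, 0.15] [ 0.46  0.47 -0.21  2.27  3.78  0.39  1.34] 0.0
True 45 [0.58, -0.121, 0.2] [ 0.51  0.33 -0.24  2.29  4.05  0.31  1.06] 0.0
True 45 [0.58, -0.121, 0.1] [ 0.4   0.58 -0.11  2.32  3.69  0.54  1.46] 0.0
True 45 [0.6, -0.118, 0.064] [ 0.36  0.69 -0.09  2.27  3.63  0.59  1.52] 0.0
False 35 [0.6, -0.118, 0.15] [ 0.4   0.56 -0.08  2.35  3.69  0.74 -1.67] 0.0
False 35 [0.58, -0.121, 0.2] [ 0.69  0.43 -0.39  2.
[... 1320 characters left out ...]
-0.59] [-0.27 -0.96 -0.07]
[ 0.58  -0.121  0.16 ] [ 0.76  0.12 -0.64] [ 0.15 -0.99  0.  ]
[ 0.45  0.47 -0.14  2.35  3.76  0.56 -1.74]
[ 0.547 -0.13   0.225] [ 0.57  0.13 -0.81] [-0.17  0.99  0.04]
[ 0.488 -0.143  0.174] [ 0.4   0.09 -0.91] [-0.14  0.99  0.04]
[ 0.437 -0.193  0.14 ] [ 0.26 -0.07 -0.96] [-0.06  0.99 -0.08]
[ 0.418 -0.263  0.132] [ 0.21 -0.28 -0.94] [ 0.02  0.96 -0.28]
[ 0.442 -0.322  0.15 ] [ 0.29 -0.46 -0.84] [ 0.11  0.88 -0.45]
[ 0.498 -0.339  0.176] [ 0.47 -0.52 -0.71] [ 0.17  0.85 -0.5 ]
[ 0.56  -0.302  0.193] [ 0.67 -0.41 -0.62] [ 0.16  0.89 -0.42]
[ 0.594 -0.22   0.188] [ 0.79 -0.17 -0.59] [ 0.03  0.97 -0.24]
[ 0.58  -0.121  0.16 ] [ 0.76  0.12 -0.64] [-0.15  0.99 -0.  ]
```

Emit:
{"op": "move_arm", "data": {"deltas": [[0,0,-0.3,0,1,0,0],[0,0,-0.6,0,2,0,0],[0,0,-1,0,3,0,0],[0,0,-1,0,4,0,0],[0,0,-1,0,5,0,0],[0,0,-1,0,6,0,0],[0,0,-1,0,6,0,0],[0,0,-1,0,6,0,0]]}}

```text
t: 4.42
position: [0.532, -0.1289, 0.25]
tcp_rot: [[-0.979, -0.178, 0.097], [-0.173, 0.983, 0.052], [-0.105, 0.035, -0.994]]
contact_force: [-0.0, -0.1, 0.8]
finger_gap: 0.003
```

Run:
```python
from fk import *
from station import status
s=status.sense(); q=s['joint_positions'];p,R=fk(q)
print(s['t'],np.round(s['position'],3),np.round(q,3),np.round(np.array(s['tcp_rot'])[:,2],3),'fk err mm',np.round((p-s['position'])*1000,1))
```

```text
4.4167 [ 0.532 -0.129  0.25 ] [ 0.33   0.303 -0.16   1.854 -0.027  0.901  1.944] [ 0.097  0.052 -0.994] fk err mm [-0.2  0.6 -0.1]
```

```bash
cat > plan.py <<'E'
from fk import *
def rows(path,ref):  # path list of q ; ref (p,R)
    out=[]
    for q in path:
        p,R=fk(q); out.append(np.r_[ref[1].inv().apply(p-ref[0])/.03,(ref[1].inv()*R).as_rotvec()/np.radians(5)])
    return np.round(out,2)
E
cat > mk.py <<'E'
from plan import *
from scipy.interpolate import PchipInterpolator
qg=ik(np.array([.58,-.121,.18]),Rf(40,True),np.array([.3,.6,0,2.2,3.4,.5,1.57])).x
W=np.array([[.33,.303,-.16,1.854,-.027,.901,1.944],
 [.1,.2,-.15,1.95,.5,.5,1.9],
 [-.05,.2,-.15,2.05,1.6,.4,1.75],
 [.1,.25,-.15,2.2,2.8,.45,1.55],
 qg])
f=PchipInterpolator([0,.2,.48,.78,1],W)
N=45
path=[f(t) for t in np.linspace(0,1,N+1)]
E
python3 - <<'E'
from mk import *
pr=None
for i,q in enumerate(path):
    p,R=fk(q)
    if i%3==0:print(i,np.round(p,3),np.round(R.as_matrix()[:,2],2),np.round(q,2))
    if pr: 
        d=np.linalg.norm(p-pr[0]);a=np.degrees((pr[1].inv()*R).magnitude()); 
        if a>6.8 or d>.04:print('fast',i,d,a,)
    pr=(p,R)
E
```

```text
0 [ 0.532 -0.128  0.25 ] [ 0.1   0.05 -0.99] [ 0.33  0.3  -0.16  1.85 -0.03  0.9   1.94]
3 [ 0.581 -0.121  0.273] [ 0.27 -0.07 -0.96] [ 0.24  0.25 -0.16  1.89  0.13  0.73  1.93]
6 [ 0.622 -0.105  0.301] [ 0.42 -0.14 -0.89] [ 0.16  0.22 -0.15  1.92  0.3   0.58  1.92]
9 [ 0.645 -0.089  0.317] [ 0.52 -0.18 -0.84] [ 0.1   0.2  -0.15  1.95  0.5   0.5   1.9 ]
12 [ 0.659 -0.078  0.324] [ 0.57 -0.22 -0.79] [ 0.05  0.2  -0.15  1.98  0.73  0.46  1.87]
15 [ 0.676 -0.064  0.336] [ 0.64 -0.24 -0.73] [ 0.    0.2  -0.15  2.    0.99  0.43  1.84]
18 [ 0.693 -0.048  0.351] [ 0.71 -0.24 -0.66] [-0.03  0.2  -0.15  2.02  1.27  0.41  1.8 ]
21 [ 0.705 -0.037  0.364] [ 0.77 -0.23 -0.59] [-0.05  0.2  -0.15  2.04  1.55  0.4   1.76]
24 [ 0.711 -0.038  0.372] [ 0.82 -0.21 -0.53] [-0.04  0.2  -0.15  2.07  1.81  0.4   1.72]
27 [ 0.715 -0.044  0.374] [ 0.85 -0.2  -0.49] [-0.02  0.21 -0.15  2.1   2.07  0.41  1.68]
30 [ 0.715 -0.053  0.37 ] [ 0.87 -0.17 -0.45] [ 0.02  0.22 -0.15  2.14  2.33  0.42  1.63]
33 [ 0.711 -0.06   0.358] [ 0.89 -0.13 -0.44] [ 0.06  0.24 -0.15  2.17  2.6   0.44  1.59]
36 [ 0.7   -0.063  0.338] [ 0.9  -0.07 -0.44] [ 0.12  0.26 -0.15  2.21  2.89  0.45  1.53]
39 [ 0.678 -0.078  0.298] [ 0.88 -0.01 -0.48] [ 0.21  0.3  -0.15  2.25  3.18  0.47  1.47]
42 [ 0.639 -0.102  0.242] [ 0.83  0.04 -0.56] [ 0.33  0.35 -0.15  2.3   3.5   0.49  1.4 ]
45 [ 0.58  -0.121  0.18 ] [ 0.76  0.12 -0.64] [ 0.46  0.42 -0.16  2.35  3.82  0.52  1.33]
```

```bash
cat > mk.py <<'E'
from plan import *
from scipy.interpolate import PchipInterpolator
qg=ik(np.array([.575,-.122,.19]),Rf(40,True),np.array([.3,.6,0,2.2,3.4,.5,1.57])).x
s=np.array([1,0,0,0,0,0,0])
W=np.array([[.33,.303,-.16,1.854,-.027,.901,1.944],
 [-.4,.25,-.16,1.9,.1,.8,1.93],
 [-.75,.2,-.15,1.97,.5,.5,1.9],
 [-.8,.2,-.15,2.05,1.6,.4,1.75],
 [-.65,.25,-.15,2.2,2.8,.45,1.55],
 qg-.8*s,qg])
f=PchipInterpolator([0,12,18,28,42,50,60],W)
path=[f(t) for t in range(61)]
E
python3 - <<'E'
from mk import *
pr=None
for i,q in enumerate(path):
    p,R=fk(q)
    if i%3==0:print(i,np.round(p,3),np.round(R.as_matrix()[:,2],2),np.round(q,2))
    if pr: 
        d=np.linalg.norm(p-pr[0]);a=np.degrees((pr[1].inv()*R).magnitude()); 
        if a>6.8 or d>.06:print('fast',i,d,a,)
    pr=(p,R)
print(rows(path[1:11],fk(path[0])).tolist())
E
```

```text
0 [ 0.532 -0.128  0.25 ] [ 0.1   0.05 -0.99] [ 0.33  0.3  -0.16  1.85 -0.03  0.9   1.94]
3 [ 0.548 -0.03   0.253] [ 0.1   0.06 -0.99] [ 0.14  0.3  -0.16  1.86 -0.02  0.89  1.94]
6 [0.547 0.065 0.256] [ 0.11  0.06 -0.99] [-0.04  0.28 -0.16  1.87  0.01  0.87  1.94]
9 [0.534 0.154 0.26 ] [ 0.14  0.06 -0.99] [-0.22  0.27 -0.16  1.88  0.05  0.84  1.94]
12 [0.509 0.24  0.264] [ 0.18  0.07 -0.98] [-0.4   0.25 -0.16  1.9   0.1   0.8   1.93]
fast 14 0.03656377745138854 7.012140832399109
15 [0.493 0.344 0.283] [ 0.33  0.15 -0.93] [-0.61  0.22 -0.16  1.93  0.25  0.65  1.92]
fast 15 0.03878645467466884 7.9969502995217985
fast 16 0.03665341169184869 8.099636763935175
fast 17 0.02826132109227956 7.286594281845052
18 [0.486 0.417 0.306] [ 0.47  0.25 -0.85] [-0.75  0.2  -0.15  1.97  0.5   0.5   1.9 ]
21 [0.506 0.424 0.318] [ 0.56  0.27 -0.78] [-0.78  0.2  -0.15  2.    0.8   0.45  1.87]
24 [0.527 0.437 0.34 ] [ 0.66  0.3  -0.69] [-0.79  0.2  -0.15  2.02  1.15  0.42  1.82]
27 [0.539 0.451 0.361] [ 0.71  0.35 -0.6 ] [-0.8   0.2  -0.15  2.04  1.5   0.4   1.77]
30 [0.546 0.459 0.373] [ 0.74  0.4  -0.54] 
[... 628 characters left out ...]
 2.35  3.86  0.5   1.29]
54 [0.556 0.191 0.19 ] [ 0.59  0.49 -0.64] [-0.07  0.39 -0.16  2.35  3.86  0.5   1.29]
57 [0.586 0.047 0.19 ] [ 0.69  0.33 -0.64] [ 0.18  0.39 -0.16  2.35  3.86  0.5   1.29]
60 [ 0.575 -0.122  0.19 ] [ 0.76  0.12 -0.64] [ 0.47  0.39 -0.16  2.35  3.86  0.5   1.29]
[[-0.43, 1.04, 0.05, -0.05, 0.0, -0.72], [-0.79, 2.09, 0.09, -0.09, -0.01, -1.44], [-1.09, 3.14, 0.13, -0.1, -0.03, -2.18], [-1.32, 4.18, 0.15, -0.1, -0.06, -2.92], [-1.5, 5.21, 0.17, -0.08, -0.11, -3.66], [-1.63, 6.24, 0.19, -0.05, -0.17, -4.42], [-1.71, 7.26, 0.2, -0.0, -0.26, -5.18], [-1.74, 8.27, 0.19, 0.05, -0.36, -5.95], [-1.72, 9.26, 0.18, 0.11, -0.49, -6.73], [-1.67, 10.25, 0.16, 0.18, -0.64, -7.52]]
```

Emit:
{"op": "move_arm", "data": {"deltas": [[-0.4,1,0,0,0,-0.7,0],[-0.8,2.1,0.1,0,0,-1.4,0],[-1.1,3.1,0.1,0,0,-2.2,0],[-1.3,4.2,0.1,0,0,-2.9,0],[-1.5,5.2,0.2,0,-0.1,-3.7,0],[-1.6,6.2,0.2,0,-0.2,-4.4,0],[-1.7,7.3,0.2,0,-0.3,-5.2,0],[-1.7,8.3,0.2,0,-0.4,-6,0],[-1.7,9.3,0.2,0.1,-0.5,-6.7,0],[-1.7,10.2,0.2,0.2,-0.6,-7.5,0]]}}

```text
t: 5.25
position: [0.5266, 0.1799, 0.2596]
tcp_rot: [[-0.665, -0.732, 0.149], [-0.733, 0.678, 0.062], [-0.147, -0.068, -0.987]]
contact_force: [-0.0, -0.5, 0.1]
finger_gap: -0.0
```

```bash
cat > nx.py <<'E'
import sys
from mk import *
from station import status
i=int(sys.argv[1]); n=int(sys.argv[2]) if len(sys.argv)>2 else 10
s=status.sense(); q=np.array(s['joint_positions'])
print(s['t'],np.round(s['position'],3),np.round(q,2),'plan',np.round(path[i],2),np.round(fk(path[i])[0],3))
print(rows(path[i+1:i+1+n],(np.array(s['position']),Rn.from_matrix(s['tcp_rot']))).tolist())
E
python3 nx.py 10
```

```text
5.25 [0.527 0.18  0.26 ] [-0.08  0.28 -0.4   1.88  0.16  0.84  1.85] plan [-0.28  0.26 -0.16  1.89  0.06  0.83  1.93] [0.527 0.183 0.261]
[[-0.62, 0.91, -0.07, 0.11, -0.19, -0.85], [-1.1, 1.76, -0.12, 0.22, -0.36, -1.65], [-1.71, 2.64, -0.2, 0.46, -0.69, -2.62], [-2.52, 3.54, -0.36, 0.88, -1.27, -3.82], [-3.39, 4.47, -0.59, 1.39, -2.0, -5.15], [-4.19, 5.35, -0.86, 1.91, -2.75, -6.5], [-4.8, 6.02, -1.11, 2.41, -3.35, -7.72], [-5.12, 6.25, -1.24, 2.91, -3.65, -8.69], [-5.3, 6.15, -1.3, 3.46, -3.73, -9.53], [-5.53, 6.02, -1.39, 4.07, -3.8, -10.43]]
```

Emit:
{"op": "move_arm", "data": {"deltas": [[-0.6,0.9,-0.1,0.1,-0.2,-0.8,0],[-1.1,1.8,-0.1,0.2,-0.4,-1.7,0],[-1.7,2.6,-0.2,0.5,-0.7,-2.6,0],[-2.5,3.5,-0.4,0.9,-1.3,-3.8,0],[-3.4,4.5,-0.6,1.4,-2,-5.1,0],[-4.2,5.3,-0.9,1.9,-2.7,-6.5,0],[-4.8,6,-1.1,2.4,-3.3,-7.7,0],[-5.1,6.2,-1.2,2.9,-3.6,-8.7,0],[-5.3,6.1,-1.3,3.5,-3.7,-9.5,0],[-5.5,6,-1.4,4.1,-3.8,-10.4,0]]}}

```text
t: 6.08
position: [0.4989, 0.4188, 0.3129]
tcp_rot: [[0.233, -0.814, 0.533], [-0.96, -0.107, 0.258], [-0.153, -0.572, -0.806]]
contact_force: [-0.0, 0.4, -0.1]
finger_gap: 0.002
```

```bash
python3 nx.py 20
```

```text
6.0833 [0.499 0.419 0.313] [-0.49  0.23 -0.47  1.98  0.83  0.52  1.77] plan [-0.77  0.2  -0.15  1.99  0.69  0.47  1.88] [0.498 0.421 0.313]
[[-0.14, -0.31, 0.02, 0.46, -0.02, -1.04], [-0.23, -0.65, 0.01, 0.97, -0.01, -2.14], [-0.35, -0.99, -0.03, 1.49, -0.0, -3.27], [-0.49, -1.33, -0.08, 2.0, 0.02, -4.4], [-0.65, -1.64, -0.14, 2.49, 0.05, -5.51], [-0.81, -1.91, -0.22, 2.95, 0.09, -6.59], [-0.96, -2.13, -0.29, 3.37, 0.15, -7.6], [-1.08, -2.3, -0.35, 3.75, 0.22, -8.54], [-1.17, -2.43, -0.4, 4.08, 0.3, -9.4], [-1.22, -2.55, -0.44, 4.37, 0.39, -10.2]]
```

Tracking well; q5 is now at 0.83 and on course.

Emit:
{"op": "move_arm", "data": {"deltas": [[-0.1,-0.3,0,0.5,0,-1,0],[-0.2,-0.6,0,1,0,-2.1,0],[-0.3,-1,0,1.5,0,-3.3,0],[-0.5,-1.3,-0.1,2,0,-4.4,0],[-0.6,-1.6,-0.1,2.5,0,-5.5,0],[-0.8,-1.9,-0.2,2.9,0.1,-6.6,0],[-1,-2.1,-0.3,3.4,0.2,-7.6,0],[-1.1,-2.3,-0.4,3.8,0.2,-8.5,0],[-1.2,-2.4,-0.4,4.1,0.3,-9.4,0],[-1.2,-2.5,-0.4,4.4,0.4,-10.2,0]]}}

```text
t: 6.92
position: [0.5457, 0.4574, 0.3707]
tcp_rot: [[0.659, -0.118, 0.743], [-0.577, -0.714, 0.398], [0.483, -0.69, -0.538]]
contact_force: [0.4, 0.9, -0.6]
finger_gap: 0.0
```

```bash
python3 nx.py 30
```

```text
6.9167 [0.546 0.457 0.371] [-0.61  0.22 -0.37  2.07  1.8   0.45  1.73] plan [-0.8   0.2  -0.15  2.07  1.78  0.4   1.72] [0.546 0.459 0.373]
[[0.07, -0.14, -0.0, 0.25, 0.05, -0.76], [0.14, -0.17, 0.03, 0.47, 0.12, -1.48], [0.21, -0.16, 0.06, 0.66, 0.18, -2.18], [0.29, -0.12, 0.11, 0.83, 0.25, -2.85], [0.36, -0.05, 0.15, 0.98, 0.3, -3.51], [0.43, 0.05, 0.2, 1.13, 0.35, -4.16], [0.49, 0.17, 0.26, 1.27, 0.38, -4.82], [0.52, 0.31, 0.31, 1.42, 0.4, -5.49], [0.53, 0.47, 0.35, 1.57, 0.39, -6.18], [0.5, 0.65, 0.39, 1.74, 0.35, -6.89]]
```

Emit:
{"op": "move_arm", "data": {"deltas": [[0.1,-0.1,0,0.2,0,-0.8,0],[0.1,-0.2,0,0.5,0.1,-1.5,0],[0.2,-0.2,0.1,0.7,0.2,-2.2,0],[0.3,-0.1,0.1,0.8,0.2,-2.9,0],[0.4,0,0.2,1,0.3,-3.5,0],[0.4,0.1,0.2,1.1,0.3,-4.2,0],[0.5,0.2,0.3,1.3,0.4,-4.8,0],[0.5,0.3,0.3,1.4,0.4,-5.5,0],[0.5,0.5,0.4,1.6,0.4,-6.2,0],[0.5,0.6,0.4,1.7,0.4,-6.9,0]]}}

```text
t: 7.75
position: [0.5626, 0.4388, 0.3571]
tcp_rot: [[0.554, 0.369, 0.746], [-0.104, -0.858, 0.503], [0.826, -0.356, -0.437]]
contact_force: [0.4, -0.2, -1.2]
finger_gap: -0.0
```

```bash
python3 nx.py 40
```

```text
7.75 [0.563 0.439 0.357] [-0.48  0.26 -0.38  2.17  2.51  0.48  1.71] plan [-0.68  0.24 -0.15  2.17  2.6   0.44  1.59] [0.562 0.439 0.358]
[[-0.16, 0.09, -0.01, 0.31, -0.08, -0.73], [-0.39, 0.19, -0.03, 0.57, -0.18, -1.51], [-0.82, 0.33, -0.04, 0.9, -0.38, -2.42], [-1.53, 0.57, -0.08, 1.33, -0.75, -3.47], [-2.46, 0.91, -0.18, 1.82, -1.26, -4.54], [-3.49, 1.37, -0.37, 2.33, -1.87, -5.5], [-4.49, 1.94, -0.64, 2.79, -2.49, -6.28], [-5.27, 2.61, -0.95, 3.11, -3.04, -6.79], [-5.69, 3.37, -1.19, 3.18, -3.4, -7.0], [-5.59, 4.25, -1.28, 2.88, -3.47, -6.86]]
```

Emit:
{"op": "move_arm", "data": {"deltas": [[-0.2,0.1,0,0.3,-0.1,-0.7,0],[-0.4,0.2,0,0.6,-0.2,-1.5,0],[-0.8,0.3,0,0.9,-0.4,-2.4,0],[-1.5,0.6,-0.1,1.3,-0.7,-3.5,0],[-2.5,0.9,-0.2,1.8,-1.3,-4.5,0],[-3.5,1.4,-0.4,2.3,-1.9,-5.5,0],[-4.5,1.9,-0.6,2.8,-2.5,-6.3,0],[-5.3,2.6,-0.9,3.1,-3,-6.8,0],[-5.7,3.4,-1.2,3.2,-3.4,-7,0],[-5.6,4.2,-1.3,2.9,-3.5,-6.9,0]]}}

```text
t: 8.58
position: [0.4848, 0.328, 0.1881]
tcp_rot: [[0.374, 0.817, 0.438], [0.529, -0.576, 0.623], [0.761, -0.002, -0.648]]
contact_force: [0.3, 0.6, -1.0]
finger_gap: -0.001
```

```bash
python3 nx.py 50
```

```text
8.5833 [0.485 0.328 0.188] [ 0.05  0.44 -0.58  2.35  3.64  0.38  1.58] plan [-0.33  0.39 -0.16  2.35  3.86  0.5   1.29] [0.488 0.327 0.19 ]
[[-0.19, 1.12, -0.33, -0.53, 0.08, 0.43], [-0.54, 2.22, -0.73, -1.08, 0.08, 0.89], [-0.96, 3.37, -1.24, -1.67, 0.08, 1.39], [-1.48, 4.57, -1.85, -2.31, 0.08, 1.93], [-2.1, 5.79, -2.58, -3.0, 0.08, 2.52], [-2.82, 6.99, -3.42, -3.74, 0.08, 3.13], [-3.64, 8.15, -4.4, -4.51, 0.08, 3.79], [-4.58, 9.25, -5.5, -5.32, 0.08, 4.47], [-5.62, 10.24, -6.72, -6.16, 0.08, 5.19], [-6.76, 11.1, -8.07, -7.04, 0.08, 5.93]]
```

Emit:
{"op": "move_arm", "data": {"deltas": [[-0.2,1.1,-0.3,-0.5,0.1,0.4,0],[-0.5,2.2,-0.7,-1.1,0.1,0.9,0],[-1,3.4,-1.2,-1.7,0.1,1.4,0],[-1.5,4.6,-1.8,-2.3,0.1,1.9,0],[-2.1,5.8,-2.6,-3,0.1,2.5,0],[-2.8,7,-3.4,-3.7,0.1,3.1,0],[-3.6,8.1,-4.4,-4.5,0.1,3.8,0],[-4.6,9.2,-5.5,-5.3,0.1,4.5,0],[-5.6,10.2,-6.7,-6.2,0.1,5.2,0],[-6.8,11.1,-8.1,-7,0.1,5.9,0]]}}

```text
t: 9.42
position: [0.5834, -0.0535, 0.1921]
tcp_rot: [[0.63, 0.15, 0.762], [0.092, -0.989, 0.119], [0.771, -0.005, -0.636]]
contact_force: [1.8, 0.1, -0.6]
finger_gap: 0.002
```

Run:
```python
from plan import *
from station import status,optics
import cv2
s=status.sense();q=np.array(s['joint_positions']);T=Rn.from_matrix(s['tcp_rot']);p=np.array(s['position'])
print(s['t'],np.round(p,3),np.round(q,2),np.round(T.as_matrix(),2).tolist())
for tgt,a in(([.60,-.118,.15],38),([.61,-.116,.10],35),([.62,-.114,.06],32)):
    R=Rf(a); print(tgt,np.round(np.r_[T.inv().apply(np.array(tgt)-p)/.03,(T.inv()*R).as_rotvec()/np.radians(5)],2), np.round(ik(np.array(tgt),R,q).x,2))
cv2.imwrite('pics/scene3.png',optics.read_camera('scene')['img'])
cv2.imwrite('pics/wrist3.png',optics.read_camera('wrist')['img'])
```

```text
9.4167 [ 0.583 -0.053  0.192] [ 0.47  0.38 -0.36  2.4   3.43  0.47  1.59] [[0.63, 0.15, 0.76], [0.09, -0.99, 0.12], [0.77, -0.0, -0.64]]
[0.6, -0.118, 0.15] [-0.93  2.22  1.06 -0.01  0.3  -0.06] [ 0.6   0.55 -0.33  2.32  3.62  0.56  1.59]
[0.61, -0.116, 0.1] [-2.    2.21  2.38 -0.01  0.9  -0.06] [ 0.56  0.72 -0.28  2.31  3.56  0.76  1.71]
[0.62, -0.114, 0.06] [-2.81  2.2   3.49 -0.01  1.5  -0.06] [ 0.55  0.86 -0.26  2.28  3.55  0.91  1.78]
```

View pics/scene3.png

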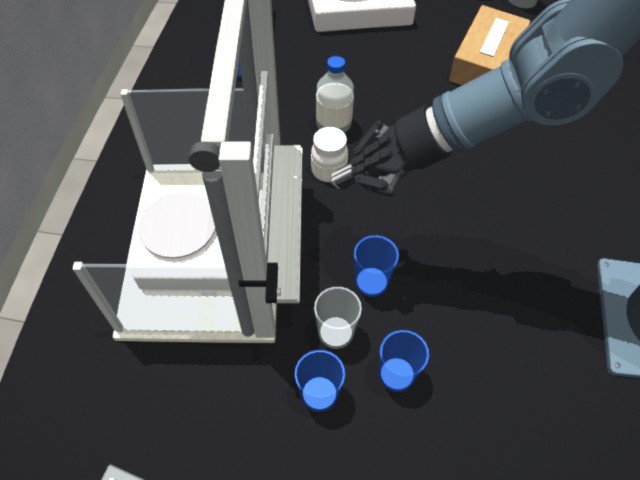

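View pics/wrist3.png

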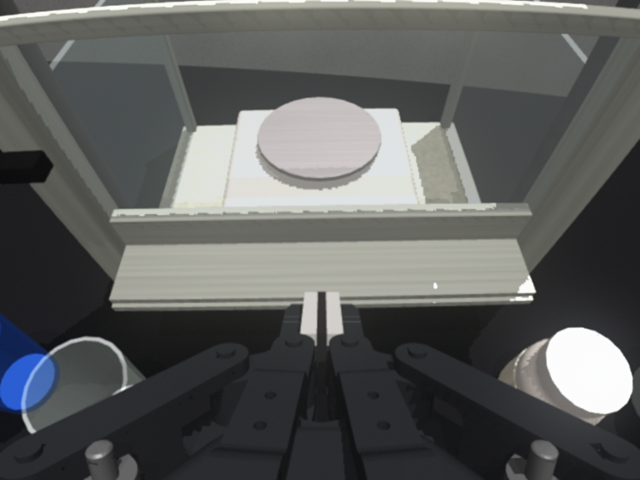

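The wrist view now shows the lip front edge at about (320,300) straight ahead. The jar is at lower right (580,375), the clear beaker at lower left (80,375) and the clip at (20,165). I'm descending in front of the lip.

Emit:
{"op": "move_arm", "data": {"deltas": [[-0.3,0.7,0.3,0,0.1,0,0],[-0.6,1.5,0.7,0,0.2,0,0],[-0.9,2.2,1.1,0,0.3,0,0],[-1.3,2.2,1.5,0,0.5,0,0],[-1.6,2.2,2,0,0.7,0,0],[-2,2.2,2.4,0,0.9,0,0],[-2.3,2.2,2.8,0,1.1,-0.1,0],[-2.6,2.2,3.1,0,1.3,-0.1,0],[-2.8,2.2,3.3,0,1.5,-0.1,0],[-2.8,2.2,3.3,0,1.5,-0.1,0]]}}

```text
t: 10.35
position: [0.6138, -0.11, 0.06]
tcp_rot: [[0.528, 0.162, 0.833], [0.085, -0.987, 0.138], [0.845, -0.002, -0.535]]
contact_force: [-0.9, -0.3, -1.2]
finger_gap: -0.001
```

Run:
```python
from plan import *
from station import status,optics
import cv2
s=status.sense();q=np.array(s['joint_positions']);T=Rn.from_matrix(s['tcp_rot']);p=np.array(s['position'])
print(s['t'],np.round(p,4),np.round(q,2),np.round(T.as_matrix(),2).tolist(),np.round(s['contact_force'],1))
for tgt,a in(([.655,-.108,.056],32),):
    R=Rf(a); print(tgt,np.round(np.r_[T.inv().apply(np.array(tgt)-p)/.03,(T.inv()*R).as_rotvec()/np.radians(5)],2), np.round(ik(np.array(tgt),R,q).x,2))
print('up',np.round(T.inv().apply([0,0,1]),3))
cv2.imwrite('pics/scene4.png',optics.read_camera('scene')['img'])
```

```text
10.35 [ 0.6138 -0.11    0.06  ] [ 0.56  0.85 -0.27  2.31  3.56  0.92  1.78] [[0.53, 0.16, 0.83], [0.09, -0.99, 0.14], [0.84, -0.0, -0.54]] [-0.9 -0.3 -1.2]
[0.655, -0.108, 0.056] [ 0.62  0.16  1.23 -0.11  0.07  0.04] [ 0.51  0.88 -0.28  2.21  3.52  0.86  1.77]
up [ 0.845 -0.002 -0.535]
```

View pics/scene4.png

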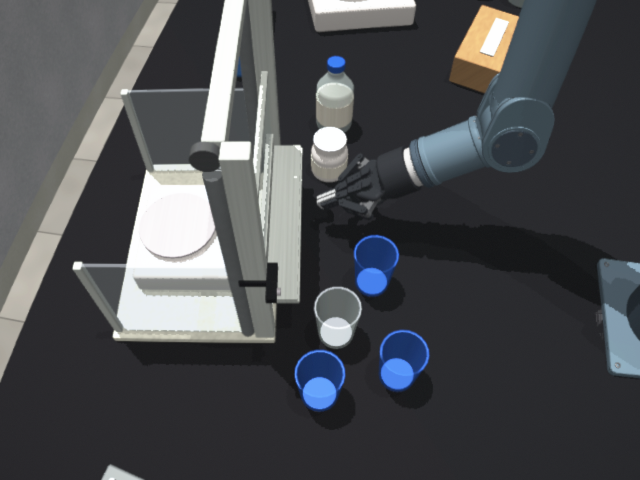

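The scene view shows the fingertips at (322,200), just in front of the lip and between the jar and the blue beaker, all clear. I'm moving in beneath the lip.

Emit:
{"op": "move_arm", "data": {"deltas": [[0.1,0.1,0.3,0,0,0,0],[0.3,0.1,0.6,0,0,0,0],[0.5,0.1,0.9,0,0,0,0],[0.6,0.1,1.2,0,0,0,0],[0.6,0.1,1.2,0,0,0,0]]}}

```text
t: 10.82
position: [0.6597, -0.1068, 0.0612]
tcp_rot: [[0.519, 0.162, 0.839], [0.086, -0.987, 0.138], [0.851, 0.0, -0.526]]
contact_force: [-0.1, -0.8, 1.3]
finger_gap: 0.001
```

```bash
cat > chk.py <<'E'
import sys
from h import *
s=status.sense();p=np.array(s['position']);T=np.array(s['tcp_rot'])
print(s['t'],np.round(p,4),np.round(s['joint_positions'],2),np.round(s['contact_force'],1),'up in tool',np.round(T.T@[0,0,1],3),'pitch',np.degrees(np.arcsin(-T[2,2])))
for n in('scene','top'):
    c=optics.read_camera(n);cv2.imwrite(f'pics/{n}_{sys.argv[1]}.png',c['img'])
    A=cloud(c,np.ones((480,640),bool))
    yn=A@np.array([-np.sin(psi),np.cos(psi),0]); xn=A@np.array([np.cos(psi),np.sin(psi),0])
    e=.6455*np.cos(psi)-.11*np.sin(psi); y0=np.array([.634,-.045,0])@np.array([-np.sin(psi),np.cos(psi),0])
    m=(xn>e+.006)&(xn<e+.034)&(A[:,2]>.075)&(A[:,2]<.26)
    for lo,hi in((-.145,-.11),(.0,.05),(.05,.10),(.10,.145)):
        L=A[m&(yn-y0>lo)&(yn-y0<hi),2]
        if len(L)>15:
            h,b=np.histogram(L,np.arange(.07,.27,.004));k=h.argmax();Z=L[abs(L-b[k]-.002)<.005];print(n,lo,len(L),len(Z),'lip top z',round(float(np.median(Z)),4))
E
python3 chk.py a
```

```text
10.8167 [ 0.6597 -0.1068  0.0612] [ 0.52  0.86 -0.28  2.22  3.53  0.85  1.77] [-0.1 -0.8  1.3] up in tool [ 0.851  0.    -0.526] pitch 31.727140444484952
scene -0.145 247 247 lip top z 0.0948
scene 0.0 463 462 lip top z 0.0957
scene 0.05 484 484 lip top z 0.0957
scene 0.1 464 409 lip top z 0.0958
top -0.145 283 282 lip top z 0.0973
top 0.0 405 402 lip top z 0.0974
top 0.05 404 397 lip top z 0.0972
top 0.1 363 350 lip top z 0.0972
```

Emit:
{"op": "move_arm", "data": {"deltas": [[0.1,0,-0.06,0,0,0,0],[0.2,0,-0.12,0,0,0,0],[0.3,0,-0.19,0,0,0,0],[0.4,0,-0.25,0,0,0,0],[0.5,0,-0.31,0,0,0,0],[0.6,0,-0.37,0,0,0,0],[0.7,0,-0.43,0,0,0,0],[0.8,0,-0.49,0,0,0,0],[0.9,0,-0.56,0,0,0,0],[1,0,-0.62,0,0,0,0]]}}

```text
t: 11.75
position: [0.656, -0.1077, 0.0947]
tcp_rot: [[0.524, 0.161, 0.837], [0.084, -0.987, 0.137], [0.848, -0.001, -0.53]]
contact_force: [-4.9, -0.2, -1.9]
finger_gap: -0.001
```

```bash
python3 chk.py b
```

```text
11.75 [ 0.656  -0.1077  0.0947] [ 0.53  0.78 -0.3   2.24  3.54  0.79  1.73] [-4.9 -0.2 -1.9] up in tool [ 0.848 -0.001 -0.53 ] pitch 32.03661586921443
scene -0.145 262 262 lip top z 0.1251
scene 0.0 489 485 lip top z 0.1259
scene 0.05 530 528 lip top z 0.1259
scene 0.1 449 416 lip top z 0.1259
top -0.145 305 304 lip top z 0.1284
top 0.0 435 435 lip top z 0.1285
top 0.05 437 437 lip top z 0.1285
top 0.1 391 378 lip top z 0.1286
```

View pics/scene_b.png

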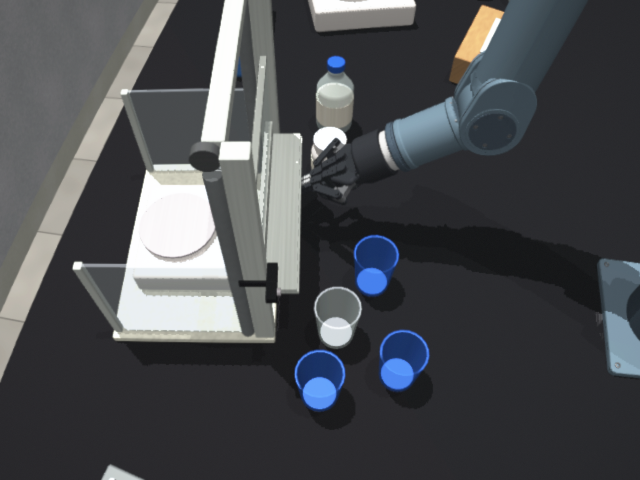

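Emit:
{"op": "move_arm", "data": {"deltas": [[0.1,0,-0.06,0,0,0,0],[0.2,0,-0.12,0,0,0,0],[0.3,0,-0.18,0,0,0,0],[0.4,0,-0.24,0,0,0,0],[0.5,0,-0.3,0,0,0,0],[0.6,0,-0.36,0,0,0,0],[0.7,0,-0.42,0,0,0,0],[0.8,0,-0.48,0,0,0,0],[0.9,0,-0.54,0,0,0,0],[1,0,-0.6,0,0,0,0]]}}

```text
t: 12.68
position: [0.6569, -0.1078, 0.1299]
tcp_rot: [[0.523, 0.161, 0.837], [0.084, -0.987, 0.137], [0.848, -0.001, -0.53]]
contact_force: [-4.9, -1.5, -0.9]
finger_gap: 0.001
```

```bash
python3 chk.py c
```

```text
12.6833 [ 0.6569 -0.1078  0.1299] [ 0.55  0.69 -0.32  2.25  3.55  0.72  1.68] [-4.9 -1.5 -0.9] up in tool [ 0.848 -0.001 -0.53 ] pitch 32.00552390260508
scene -0.145 265 265 lip top z 0.1609
scene 0.0 507 506 lip top z 0.1615
scene 0.05 566 564 lip top z 0.1615
scene 0.1 510 471 lip top z 0.1616
top -0.145 329 329 lip top z 0.1641
top 0.0 476 476 lip top z 0.1641
top 0.05 480 479 lip top z 0.1642
top 0.1 415 403 lip top z 0.1641
```

Emit:
{"op": "move_arm", "data": {"deltas": [[0.1,0,-0.06,0,0,0,0],[0.2,0,-0.12,0,0,0,0],[0.3,0,-0.18,0,0,0,0],[0.4,0,-0.24,0,0,0,0],[0.5,0,-0.3,0,0,0,0],[0.6,0,-0.36,0,0,0,0],[0.7,0,-0.42,0,0,0,0],[0.8,0,-0.48,0,0,0,0],[0.88,0,-0.53,0,0,0,0]]}}

```text
t: 13.53
position: [0.6576, -0.1076, 0.1609]
tcp_rot: [[0.523, 0.161, 0.837], [0.084, -0.987, 0.137], [0.848, -0.001, -0.529]]
contact_force: [-3.6, -1.4, -2.5]
finger_gap: -0.001
```

```bash
cat > mark.py <<'E'
from h import *
for n in('scene','top'):
    c=optics.read_camera(n); r=optics.regions_of('mark_line',n)
    if not r: continue
    M=cloud(c,cv2.erode(r[0]['mask'].astype(np.uint8),np.ones((3,3)))>0)
    xn=M@np.array([np.cos(psi),np.sin(psi),0]); e=.6455*np.cos(psi)-.11*np.sin(psi)
    for k in range(20,44,3):
        m=(xn-e>k/1000)&(xn-e<(k+3)/1000)
        if m.sum()>3:print(n,k,m.sum(),np.round(np.percentile(M[m,2],[5,50,95]),4))
E
python3 chk.py d; python3 mark.py
python3 - <<'E'
import cv2
a=cv2.imread('pics/scene_d.png')[190:330,200:350];cv2.imwrite('pics/crop_d.png',cv2.resize(a,None,fx=4,fy=4,interpolation=cv2.INTER_CUBIC))
E
```

```text
13.5333 [ 0.6576 -0.1076  0.1609] [ 0.57  0.62 -0.34  2.25  3.57  0.66  1.63] [-3.6 -1.4 -2.5] up in tool [ 0.848 -0.001 -0.529] pitch 31.966345163079637
scene -0.145 268 268 lip top z 0.1924
scene 0.0 531 531 lip top z 0.1927
scene 0.05 592 592 lip top z 0.1932
scene 0.1 618 572 lip top z 0.1932
top -0.145 356 356 lip top z 0.1953
top 0.0 512 512 lip top z 0.1955
top 0.05 517 517 lip top z 0.1953
top 0.1 448 441 lip top z 0.1955
scene 20 6 [0.1975 0.1994 0.1996]
scene 23 49 [0.1995 0.2012 0.2036]
scene 26 87 [0.1995 0.2013 0.2028]
scene 29 87 [0.1993 0.2014 0.2032]
scene 32 85 [0.1991 0.2008 0.2028]
scene 35 20 [0.2001 0.2021 0.2029]
scene 38 12 [0.1937 0.1989 0.2011]
scene 41 10 [0.1928 0.1962 0.2017]
top 23 11 [0.2008 0.2024 0.2044]
top 26 55 [0.2004 0.2028 0.2047]
top 29 57 [0.2007 0.2022 0.2045]
top 32 58 [0.201  0.2031 0.205 ]
top 35 29 [0.1998 0.2026 0.2046]
```

View pics/crop_d.png

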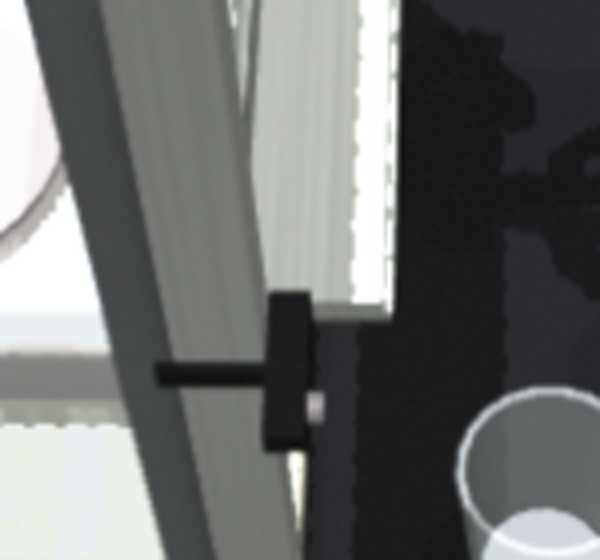

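In the crop the lip end (310–390, 310) sits just below the clip top at (290,295). Both cameras put the remaining rise at 7–8 mm.

Emit:
{"op": "move_arm", "data": {"deltas": [[0.08,0,-0.05,0,0,0,0],[0.15,0,-0.09,0,0,0,0],[0.22,0,-0.14,0,0,0,0],[0.22,0,-0.14,0,0,0,0],[0.22,0,-0.14,0,0,0,0],[0.22,0,-0.14,0,0,0,0]]}}

```text
t: 14.33
position: [0.6582, -0.1075, 0.1691]
tcp_rot: [[0.521, 0.161, 0.838], [0.085, -0.987, 0.137], [0.849, -0.001, -0.528]]
contact_force: [0.1, 0.4, 1.0]
finger_gap: 0.001
```

```bash
python3 chk.py e; python3 mark.py
```

```text
14.3333 [ 0.6582 -0.1075  0.1691] [ 0.57  0.6  -0.35  2.25  3.58  0.64  1.62] [0.1 0.4 1. ] up in tool [ 0.849 -0.001 -0.528] pitch 31.865703946246814
scene -0.145 277 277 lip top z 0.2015
scene 0.0 534 534 lip top z 0.2016
scene 0.05 599 596 lip top z 0.2023
scene 0.1 638 589 lip top z 0.2023
top -0.145 361 361 lip top z 0.2036
top 0.0 524 524 lip top z 0.2035
top 0.05 523 523 lip top z 0.2036
top 0.1 455 454 lip top z 0.2036
scene 20 15 [0.1959 0.1989 0.2003]
scene 23 94 [0.1948 0.201  0.2027]
scene 26 92 [0.1987 0.2012 0.2029]
scene 29 93 [0.199  0.201  0.2031]
scene 32 93 [0.1985 0.2013 0.203 ]
scene 35 54 [0.1296 0.201  0.2037]
scene 38 14 [0.1927 0.2001 0.2024]
scene 41 12 [0.1924 0.1982 0.2022]
top 23 28 [0.1968 0.2003 0.2036]
top 26 57 [0.2008 0.2031 0.2053]
top 29 55 [0.2008 0.2026 0.2047]
top 32 58 [0.2009 0.2027 0.2043]
top 35 29 [0.2    0.2029 0.2039]
```

The lip is within about 1 mm of the clip in both views. I'm lowering the fingers and backing away.

Emit:
{"op": "move_arm", "data": {"deltas": [[-0.14,0,0.09,0,0,0,0],[-0.28,0,0.18,0,0,0,0],[-0.42,0,0.26,0,0,0,0],[-0.57,0,0.35,0,0,0,0],[-0.7,0,0.1,0,0,0,0],[-0.9,0,-0.2,0,0,0,0],[-1.1,0,-0.5,0,0,0,0],[-1.3,0,-0.8,0,0,0,0],[-1.4,0,-1,0,0,0,0],[-1.4,0,-1,0,0,0,0]]}}

```text
t: 15.47
position: [0.6086, -0.116, 0.1482]
tcp_rot: [[0.524, 0.16, 0.836], [0.084, -0.987, 0.136], [0.847, -0.001, -0.531]]
contact_force: [0.5, 0.1, 0.7]
finger_gap: 0.004
```

```bash
python3 chk.py f; python3 mark.py
python3 - <<'E'
from h import *
c=optics.read_camera('top')
for t in('beaker','jar','reagent'):
    for r in optics.regions_of(t,'top'):
        P=cloud(c,r['mask']);print(t,round(r['confidence'],2),np.round(np.percentile(P,[3,97],axis=0),3).tolist())
print(np.round(status.sense()['joint_vel'],3))
E
```

```text
15.4667 [ 0.6086 -0.116   0.1482] [ 0.62  0.62 -0.33  2.35  3.61  0.75  1.66] [0.5 0.1 0.7] up in tool [ 0.847 -0.001 -0.531] pitch 32.06489457660482
scene -0.145 274 274 lip top z 0.2011
scene 0.0 534 531 lip top z 0.2016
scene 0.05 606 604 lip top z 0.2022
scene 0.1 641 596 lip top z 0.2022
top -0.145 356 356 lip top z 0.2036
top 0.0 523 523 lip top z 0.2036
top 0.05 519 519 lip top z 0.2036
top 0.1 455 455 lip top z 0.2036
scene 20 12 [0.1955 0.1993 0.2011]
scene 23 75 [0.1993 0.2013 0.2032]
scene 26 90 [0.1984 0.2013 0.203 ]
scene 29 91 [0.199  0.2014 0.2027]
scene 32 90 [0.1981 0.2013 0.2029]
scene 35 44 [0.1991 0.2008 0.2028]
scene 38 14 [0.1927 0.1979 0.2018]
scene 41 10 [0.1933 0.1978 0.2031]
top 20 4 [0.2003 0.2008 0.2017]
top 23 21 [0.1982 0.2017 0.2047]
top 26 51 [0.201  0.2026 0.2051]
top 29 61 [0.2004 0.2025 0.2045]
top 32 60 [0.2005 0.2023 0.2048]
top 35 42 [0.2    0.2025 0.2039]
beaker 0.75 [[0.422, 0.122, 0.002], [0.482, 0.184, 0.092]]
beaker 0.74 [[0.477, -0.034, 0.002], [0.538, 0.026, 0.092]]
beaker 0.66 [[0.526, 0.068, 0.002], [0.586, 0.128, 0.092]]
beaker 0.61 [[0.537, 0.17, 0.003], [0.596, 0.233, 0.092]]
jar 0.74 [[0.584, -0.261, 0.024], [0.641, -0.204, 0.088]]
reagent 0.58 [[0.588, -0.376, 0.012], [0.653, -0.325, 0.162]]
[ 0.002  0.     0.001  0.002 -0.001  0.     0.   ]
```

View pics/scene_f.png

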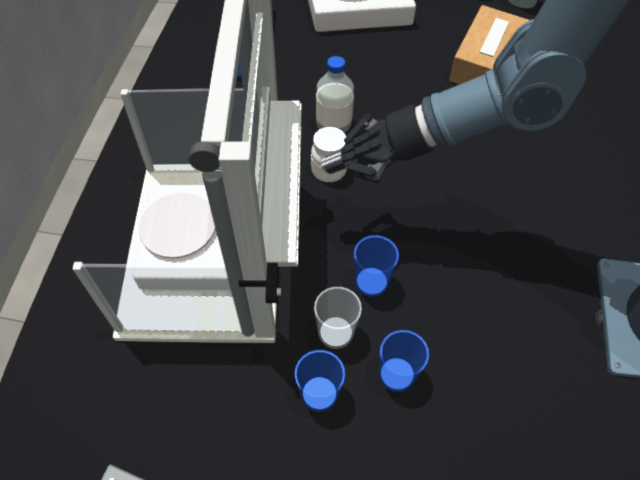

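The scene view shows the raised lip level with the clip at (272,282) and standing still. The hand is clear at (345,160), and the beaker, jar and bottle haven't moved. I'm handing the job in.

```bash
python3 -c "
from station import order
print(order.sign_off())"
```

```text
the job is handed in; nothing more can be done
None
```

The window is up at its working height, and I handed the job in after about 16 s of the 42 s allowed. I pushed it up about 106 mm with closed fingertips beneath the lip's front edge, then lowered the fingers and backed the hand away.

- **First attempt:** the forward tilt stopped at a joint limit. I flipped the wrist in the free space to the left and came back in.
- **Window height:** after the hand was clear, both cameras put the lip about 1 mm above the marker clip, within the 8 mm allowed. The height did not change between the reading while it was still supported and the one after release. The cameras differ by 1–2 mm in absolute height but agree on the difference to within about 0.5 mm.
- **Loose things:** in the top camera the beaker, jar, bottle and blue look-alikes were within about 2 mm of their starting positions.
- **Contact:** the last force reading was under 1 N, and the fingertips were about 4 cm in front of the lip.
- **Not confirmed:** I didn't read the window's speed or the force on the lip directly, and signing off gave no verdict.

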